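# Swap the antenna adapter barrel in the V-block and hold the good one down

## Robot

A 6-joint arm with a two-finger parallel gripper is mounted at the origin on the work surface. World frame = base frame: x ahead of the robot, y to its left, z up, the work surface at z = 0. Lengths are in m, angles in rad, forces in N, time in s.
With the tool pointing down it reaches from about 0.3 to 0.85 m from the base axis. Payload 4.2 kg.
Tool frame: the origin (TCP) lies midway between the tips of the shut fingers; the grasp point (between the pads) lies 19 mm behind it; z points along the fingers, y is the line along which they close (so a half turn about z gives the same grasp; the last joint's range is limited). The gripper opens to 91 mm and grips with 3 to 60 N. Pads are 32 mm wide; open, the fingers measure 118 mm over their backs; the gripper's body (76 mm by 178 mm) begins 60 mm behind the grasp point.
Start: joints at [1.13, 0.32, 1.565, -0, 1.257, -0.02], TCP at [0.235, 0.525, 0.214] pointing down, gripper open.
Joint ranges: [-3.11, 3.11], [-0.84, 2.01], [0.21, 2.61], [-1.34, 4.49], [0.05, 2.63], [-2.56, 2.56]. Speed limits (rad/s): [2.57, 2.57, 3.14, 3.14, 3.14, 3.14].

## Interface

Orientations are given as a unit quaternion [x, y, z, w].
In Python, from rig import manip, ungrasp, gripper_close, vision, look_for gives the robot as it stands. Calls block until the motion is done:
- manip.move_pose(position, orientation): joint-space move of the TCP to a pose.
- manip.movel(position, ori=None, feed=0.15): straight line of the TCP; ori=None keeps the orientation; feed is the mean speed in m/s.
- manip.set_joints(angles): joint-space move.
- ungrasp() and gripper_close(): open the fingers fully, or close them until they stop; the grip force is fixed at half the most.
- manip.dwell(seconds).
- manip.ik(position, orientation): joint angles nearest the present ones, or None.
- manip.get_state(): the state.
- vision.read_camera(name): name is "scene" or "top"; returns a dict with "pixels" (480x640x3 uint8, red, green, blue), "fx", "fy", "cx", "cy" (pixels), "k1" (the pictures are not rectified: a ray, as slopes to the right and down, at radius r is drawn at 1 + k1 r^2 times it, then the intrinsics apply), "pose" (4x4, takes a point from camera to world coordinates). Camera axes: x right, y down, z forward; pixel columns grow to the right and rows downward; lengths in m; the calibration is good to about 2 mm. A picture is of the moment at which its call begins. There is no depth.
A pose or a line that the arm cannot do raises manip.Unreachable and nothing moves.
- manip.close_job(): hands the job in; it is judged then, once.
Trained networks look in a picture, given as the dict that the camera call returned (one of the last four; its "shot" number tells which), for a name from the list of things; names that differ only in an ending like _2 or _b are one class to them, and where a whole thing is asked for, a point or a joint stands for the part that bears it (a point fixed in the world has none). Each returns a list of dicts, best first, with "confidence" (0 to 1); they miss things now and then, are a little off and sometimes report something else, mostly with a low value. They report only what shows in the picture. A call takes as long as a camera call. They do not tell look-alikes from the thing itself.
- look_for(picture, thing): "xy" ([column, row] in pixels, amid what is visible of it).
The state is a dict: "time": time; "q": joint angles; "qvel": joint speeds; "joint_efforts": joint torques, N m; "tool_pos": TCP position; "eef_rot": TCP orientation; "contact_force": force on the tool from outside, world axes, zero at the start; "torque": the same for the moment, N m; "width": opening from 0.0 (shut) to 1.0 (fully open); "gripper_force": force on a finger pad.
Only numpy, scipy, OpenCV 4.12 (cv2) and the standard library are available. Lean on these libraries where they do the work, as an engineer would, in place of code of your own. Each camera call takes 0.05 s, during which the arm holds its last target. There are 200 camera calls.

## Task

The adapter barrel lying in the dark steel V-block is a reject with a snapped-off connector: take it out and drop it into the wire basket. Then take the good barrel from the white plastic rest, lower it (do not drop it) into the V-block, centred lengthwise, and finish while still holding it there, pressed down with a firm push of about 10 N so that it bears on both walls of the V. Leave the remote control and the spanner where they lie and do not press the red button.

Things in the scene. Friction and masses are not known exactly. Their poses are not given: they have to be found in the camera images.
- reject_center (a point): Centre of the rejected antenna adapter barrel, a loose grey aluminium cylinder 36 mm in diameter and 120 mm long, about 160 g; x runs along its axis. A brass connector 18 mm in diameter stands 14 mm out of its +x end; the one on its -x end is snapped off to a 4 mm stub. At the start it lies seated in the V-block.
- spare_center (a point): Centre of the good antenna adapter barrel, a loose grey aluminium cylinder 36 mm in diameter and 120 mm long, about 160 g; x runs along its axis. A brass connector 18 mm in diameter stands 14 mm out of each end (148 mm overall; either end may point either way). At the start it lies level on the white rest, its centre 30 mm above the shelf.
- rest: White plastic rest under the good barrel, fixed: two saddles 20 mm thick, their middles 42 mm either side of the centre along x, 12 mm high under the barrel, ears 26 mm high, 58 mm wide overall, joined by a strip 14 mm wide and 4 mm high. The middle is open, so fingers can go down on both sides of the barrel there. Origin: centre of its underside on the shelf.
- vblock: Dark steel V-block, fixed, 104 mm long (x, along the groove), 76 mm wide (y), 45.5 mm high: two cheeks 22 mm thick with a clear gap of 60 mm between them, where fingers can go down on both sides of a barrel (base in the gap: 44 mm wide, 8 mm high). In each cheek a 90 degree V notch, open to the top, bottom line 20 mm above the shelf. Origin: centre of the underside.
- v_seat (a point): The point in the V-block where the centre of a seated barrel lies: 45.5 mm above the shelf, half-way along the block; x runs along the groove, y across it, z up.
- v_left: The two sloping V walls on the +y side of the V-block (one in each cheek): the left contact line. Its frame is that of the V-block.
- v_right: The two sloping V walls on the -y side of the V-block: the right contact line. Its frame is that of the V-block.
- basket: Steel wire (slatted) reject basket, fixed to the shelf, open at the top, 210 mm (x) by 150 mm (y) outside, 70 mm high, walls 4 mm. Origin: centre of its underside.
- remote: White plastic remote control lying loose, 150 x 44 x 18 mm, x along its length; origin at the centre of its underside. Leave it alone.
- spanner: Steel spanner lying loose, 170 mm long, x along its length. Leave it alone.
- red_button (a joint): Travel of the springy red push button on the black monitor panel (m): 0 up, 0.005 fully pressed. Do not press it.
There are look-alikes about, which are no part of the job. What is shaped like the part that bears reject_center but blue or turquoise is not meant. Leave any turquoise look-alike of the part that bears spare_center alone.

How it is judged:
On the way:
1. the rejected barrel lies in the wire basket, let go (x of reject_center in the frame of basket between -0.1 and 0.1 m and y of reject_center in the frame of basket between -0.07 and 0.07 m and z of reject_center in the frame of basket between 0 and 0.06 m and contact force between the fingers and reject below 0.05 N), for 0.3 s.
At the end, for the whole second after the job is handed in: Reject at rest in the basket. Good barrel still in the V-block: within 12 mm lengthwise, 2.5 mm sideways, -3 to +2 mm of seated height, 2 degrees of the groove; fingers bear on it (over 3 N) and it bears on each V wall with over 2.5 N (its weight alone gives under 1.5 N) (all of step 1 and linear speed of reject below 0.05 m/s and x of spare_center in the frame of v_seat between -0.012 and 0.012 m and y of spare_center in the frame of v_seat between -0.0025 and 0.0025 m and z of spare_center in the frame of v_seat between -0.003 and 0.002 m and angle between the x axis of spare_center and the x axis of v_seat, either way round below 0.035 rad and contact force between spare and v_left above 2.5 N and contact force between spare and v_right above 2.5 N and contact force between the fingers and spare above 3 N and linear speed of spare below 0.02 m/s); the arm keeps its last pose, push and grip.
It fails at once if the good barrel is dropped (falls freely by some 2 cm) (linear speed of spare above 0.6 m/s and contact force between the fingers and spare below 0.02 N).
It fails at once if the remote control is disturbed (30 mm) (distance of remote from where it was at the start of the episode above 0.03 m).
It fails at once if the spanner is disturbed (30 mm) (distance of spanner from where it was at the start of the episode above 0.03 m).
It fails at once if the red button is pressed (value of joint red_button above 0.003 m).
It also fails if it takes over 61 s, if anything falls off the work surface, if the arm or the gripper's body presses on something with over 40 N, if the wrist force passes 120 N, or if a joint passes its speed limit or range.

## Working session

There is one attempt and no reset: what is moved stays moved. The work goes in short steps, each a Python script; the robot and the scene stay as the last script left them, time stands still between calls to the robot, and variables do not carry over. Pictures are saved under pics/ and viewed, at most 10 in all, crops included, and the job is handed in when it is done.

```bash
mkdir -p pics; ls; python3 - <<'E'
from rig import manip, vision, look_for
import cv2
for n in ("top","scene"):
    p=vision.read_camera(n)
    cv2.imwrite(f"pics/{n}0.png",p["pixels"][:,:,::-1])
    print(n,p["fx"],p["fy"],p["cx"],p["cy"],p["k1"],p["pose"].tolist() if hasattr(p["pose"],"tolist") else p["pose"])
    for t in ("reject_center","spare_center","rest","vblock","basket","remote","spanner","red_button"):
        print(t,[([round(v) for v in d["xy"]],round(d["confidence"],2)) for d in look_for(p,t)])
s=manip.get_state();print({k:s[k] for k in("time","tool_pos","eef_rot","width","contact_force")})
E
```

```text
pics
top 603.2931746340645 603.2931746340645 321.5218839245763 243.32586965771205 -0.08435113747204939 [[0.11418104280314352, -0.9720005658379307, 0.20537183223394878, 0.2147495443211239], [-0.993447610852921, -0.11274394835363255, 0.01872556007857935, -0.05982447909055546], [0.004953176254663948, -0.20616426004614846, -0.9785048614721411, 1.3661201655625692], [0.0, 0.0, 0.0, 1.0]]
reject_center [([297, 208], 0.82), ([372, 217], 0.79), ([428, 370], 0.62)]
spare_center [([420, 278], 0.76), ([483, 277], 0.57)]
rest [([424, 299], 0.69), ([297, 204], 0.63)]
vblock [([300, 213], 0.92)]
basket [([167, 249], 0.64)]
remote [([312, 291], 0.57)]
spanner [([236, 138], 0.63)]
red_button [([423, 153], 0.62), ([305, 216], 0.31)]
scene 464.63763042683513 464.63763042683513 325.1787747873075 237.62409027726358 -0.1168317981859286 [[0.7392913332912039, 0.35080553736259984, -0.5747902221473952, 0.9686325906486972], [0.6733624816405015, -0.37803534789254745, 0.6353520630821199, -0.5930907981749098], [0.005594000309234351, -0.8567524442331625, -0.5156975435863954, 0.5055256945702751], [0.0, 0.0, 0.0, 1.0]]
reject_center [([338, 303], 0.89), ([142, 266], 0.73), ([417, 192], 0.62), ([391, 246], 0.57)]
spare_center [([219, 297], 0.86), ([148, 361], 0.56)]
rest [([213, 314], 0.64), ([221, 297], 0.42)]
vblock [([382, 260], 0.81)]
basket [([415, 191], 0.64), ([387, 261], 0.44), ([297, 244], 0.31)]
remote [([303, 241], 0.65)]
spanner [([504, 262], 0.58)]
red_button [([368, 369], 0.76), ([386, 265], 0.33)]
{'time': 0.9, 'tool_pos': array([0.23488255, 0.52485668, 0.21397062]), 'eef_rot': array([2.08854518e-01, 9.77946720e-01, 5.33058546e-05, 6.72867591e-06]), 'width': 0.9999017171224766, 'contact_force': array([ 0.66003387, -0.98143332,  1.07828602])}
```

View pics/top0.png

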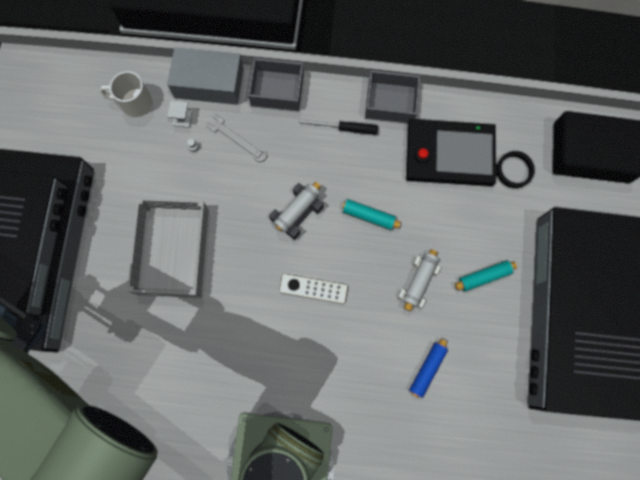

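View pics/scene0.png

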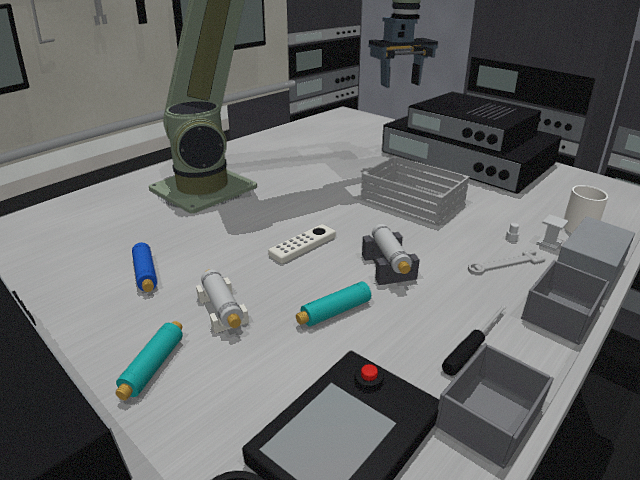

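In the top picture, the candidates are:
- Grey barrel at (298,210) in the dark V-block, with brass only at the upper-right end: this is the reject.
- Grey barrel at (420,280) on the white rest, with brass at both ends: this is the good one.
- Turquoise barrels at (371,215) and (486,276) and the blue one at (428,370): look-alikes.

The basket is at (170,249). I'll confirm the two grey barrels in one enlarged crop.

```bash
cat > h.py <<'E'
import numpy as np, cv2
from rig import manip, vision, look_for, ungrasp, gripper_close
def px2w(p,uv,z):
    K=np.array([[p["fx"],0,p["cx"]],[0,p["fy"],p["cy"]],[0,0,1.]])
    n=cv2.undistortPoints(np.array(uv,float).reshape(-1,1,2),K,np.array([p["k1"],0,0,0,0.])).reshape(-1,2)
    # (k1 model is the OpenCV radial one)
    T=np.array(p["pose"]); d=np.c_[n,np.ones(len(n))]@T[:3,:3].T
    return T[:3,3]+d*((z-T[2,3])/d[:,2])[:,None]
def brass(p,lo=(8,110,70),hi=(28,255,255)):
    m=cv2.inRange(cv2.cvtColor(p["pixels"],cv2.COLOR_RGB2HSV),lo,hi)
    n,_,s,c=cv2.connectedComponentsWithStats(m)
    return [(c[i].round(1).tolist(),int(s[i,4])) for i in range(1,n) if s[i,4]>8]
def down(yaw): # tool z down, tool y axis (closing line) at angle yaw+90deg => x axis along barrel
    from scipy.spatial.transform import Rotation as R
    return (R.from_euler('z',yaw)*R.from_euler('x',np.pi)).as_quat()
E
python3 - <<'E'
from h import *
p=vision.read_camera("top"); im=p["pixels"][:,:,::-1]
a=cv2.resize(im[170:250,258:338],(400,400),interpolation=cv2.INTER_CUBIC)
b=cv2.resize(im[240:320,380:460],(400,400),interpolation=cv2.INTER_CUBIC)
q=vision.read_camera("scene"); jm=q["pixels"][:,:,::-1]
c=cv2.resize(jm[215:295,350:430],(200,200)); d=cv2.resize(jm[260:340,185:265],(200,200))
cv2.imwrite("pics/crop.png",np.vstack([np.hstack([a,b]),np.hstack([c,d,np.zeros((200,400,3),np.uint8)])]))
print("top",brass(p));print("scene",brass(q))
E
```

```text
top [([316.7, 185.2], 24), ([396.5, 224.1], 32), ([433.1, 251.9], 23), ([513.8, 264.7], 15), ([459.0, 285.6], 42), ([408.1, 306.2], 41), ([442.7, 342.3], 29)]
scene [([396.8, 47.1], 63), ([424.2, 51.9], 9), ([403.7, 267.1], 117), ([147.4, 285.0], 110), ([301.9, 317.4], 125), ([233.8, 320.3], 142), ([177.7, 324.0], 32), ([123.6, 391.4], 188)]
```

View pics/crop.png

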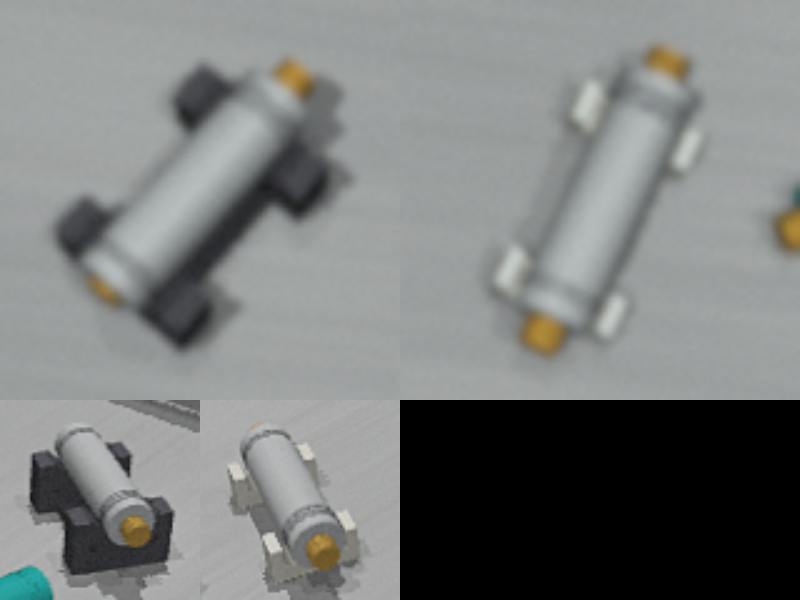

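The crop confirms it. The barrel in the dark block has only a 4 mm stub at its lower-left end, so it is the reject. The barrel on the white rest has full brass at both ends. Next I'll compute the poses.

```bash
python3 - <<'E'
from h import *
p=vision.read_camera("top")
np.set_printoptions(precision=4,suppress=True)
O=np.array([258,170.]);
def c(x,y,o=(258,170)): return [x/5+o[0]-.4,y/5+o[1]-.4]
r=px2w(p,[c(295,78),c(105,288),c(270,105),c(120,280)],.0455)
yw=lambda v:np.degrees(np.arctan2(v[1],v[0]))
print("reject brass,stub,axis",r, yw(r[0]-r[1]),yw(r[2]-r[3]), np.linalg.norm(r[0]-r[1]))
print("centre from brass",r[0]-67*.001*(r[0]-r[1])/np.linalg.norm(r[0]-r[1]))
h=px2w(p,[c(205,80),c(305,170),c(82,220),c(182,305)],.0455)
print("horns",h,h.mean(0),yw(h[0]-h[2]),yw(h[1]-h[3]))
s=px2w(p,[[433.1,251.9],[408.1,306.2]],.03); print("spare",s,s.mean(0),yw(s[0]-s[1]),np.linalg.norm(s[0]-s[1]))
w=px2w(p,[c(588,105-0,(300,240)),c(685,150,(300,240)),c(513,268,(300,240)),c(610,312,(300,240))],.026); print("ears",w.mean(0),yw(w[0]-w[2]),yw(w[1]-w[3]))
b=px2w(p,[[140,203],[207,204],[203,295],[134,293]],.07); print("basket",b,b.mean(0))
print("others remote/spanner/turq/btn",px2w(p,[[314,289],[237,139],[371,215],[423,153]],.015))
q=vision.read_camera("scene")
print("scene: reject +x face",px2w(q,[[403.7,267.1]],.0455)," spare end",px2w(q,[[233.8,320.3]],.03))
E
```

```text
reject brass,stub,axis [[ 0.6255 -0.0079  0.0455]
 [ 0.5176  0.0656  0.0455]
 [ 0.6114  0.002   0.0455]
 [ 0.5221  0.0594  0.0455]] -34.27289870705451 -32.742877822514544 0.13051304315789455
centre from brass [0.5701 0.0299 0.0455]
horns [[ 0.6198  0.0329  0.0455]
 [ 0.5827 -0.0174  0.0455]
 [ 0.5478  0.08    0.0455]
 [ 0.5138  0.0302  0.0455]] [0.566  0.0314 0.0455] -33.23309451990546 -34.69002094055468
spare [[ 0.5046 -0.2876  0.03  ]
 [ 0.3755 -0.2417  0.03  ]] [ 0.44   -0.2646  0.03  ] -19.58848345418971 0.1370130554243519
ears [ 0.4348 -0.2628  0.026 ] -19.374695607374136 -19.88729547988766
basket [[0.5317 0.3798 0.07  ]
 [0.5464 0.2291 0.07  ]
 [0.3438 0.2066 0.07  ]
 [0.3302 0.3573 0.07  ]] [0.438  0.2932 0.07  ]
others remote/spanner/turq/btn [[ 0.3919 -0.0291  0.015 ]
 [ 0.7276  0.1952  0.015 ]
 [ 0.5781 -0.1401  0.015 ]
 [ 0.744  -0.2484  0.015 ]]
scene: reject +x face [[ 0.6236 -0.0068  0.0455]]  spare end [[ 0.5017 -0.2853  0.03  ]]
```

```bash
python3 - <<'E'
from h import *
np.set_printoptions(precision=4,suppress=True)
q=down(np.radians(146.3)); c=[.568,.031]
for k in (down(np.radians(146.3)),down(np.radians(160.4))): print(manip.ik([.5,0,.2],k))
manip.move_pose([*c,.15],q)
s=manip.get_state();print(s["time"],s["q"],s["contact_force"])
manip.movel([*c,.0265],feed=.12)
s=manip.get_state();print(s["time"],s["tool_pos"],s["contact_force"])
gripper_close()
s=manip.get_state();print(s["time"],s["tool_pos"],s["width"],s["gripper_force"],s["contact_force"],s["torque"])
E
```

```text
[-0.023   0.2118  1.7526  0.      1.1772 -1.0056]
[-0.023   0.2118  1.7526  0.      1.1772 -1.2517]
3.25 [ 0.0357  0.3573  1.677   0.0003  1.1071 -0.9482] [0.1419 0.144  0.4506]
4.4333 [0.5686 0.0311 0.0272] [-0.1176  0.1434  0.866 ]
5.325 [0.5679 0.0309 0.0265] 0.3910106479981414 29.996033012866974 [-0.1536 -0.0653  1.0427] [-0.1234  0.0723 -0.131 ]
```

```bash
python3 - <<'E'
from h import *
np.set_printoptions(precision=4,suppress=True)
manip.movel([.568,.031,.17],feed=.15)
b=[.438,.293]; q=down(np.radians(186.4))
manip.move_pose([*b,.17],q)
p=vision.read_camera("top"); q2=vision.read_camera("scene")
im=np.hstack([cv2.resize(p["pixels"][150:350,60:360],(450,300)),cv2.resize(q2["pixels"][90:290,300:533],(350,300))])
cv2.imwrite("pics/over.png",im[:,:,::-1])
s=manip.get_state();print(s["time"],s["tool_pos"],s["q"],s["width"],s["contact_force"])
E
```

```text
7.6583 [0.4388 0.292  0.1699] [ 0.5656  0.278   1.7422 -0.0004  1.1215 -1.1147] 0.39022780036943766 [ 0.1561 -0.8407 -1.6908]
```

View pics/over.png

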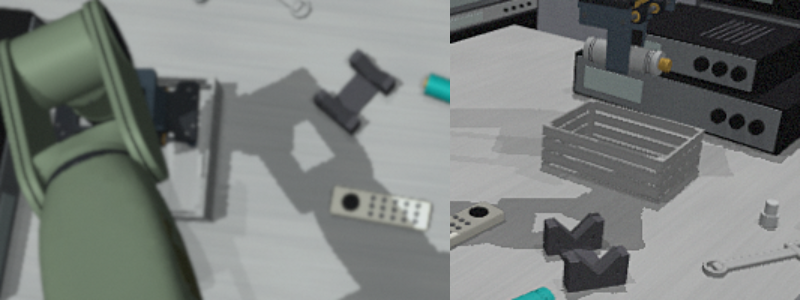

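The reject hangs over the basket, lined up with it, and the V-block is empty. Next I'll lower and release it, then move above the spare.

```bash
python3 - <<'E'
from h import *
np.set_printoptions(precision=4,suppress=True)
b=[.438,.293]
manip.movel([*b,.036],feed=.12)
s=manip.get_state();print(s["time"],s["tool_pos"],s["contact_force"])
ungrasp(); manip.movel([*b,.17],feed=.15)
s=manip.get_state();print(s["time"],s["contact_force"])
manip.move_pose([.437,-.264,.15],down(np.radians(160.4)))
p=vision.read_camera("top"); q=vision.read_camera("scene")
a=cv2.resize(p["pixels"][180:320,120:330],(450,300)); c=cv2.resize(q["pixels"][140:280,350:513],(350,300))
cv2.imwrite("pics/drop.png",np.hstack([a,c])[:,:,::-1])
v=p["pixels"][175:245,262:336]; cv2.imwrite("pics/v.png",cv2.resize(v,None,fx=8,fy=8,interpolation=cv2.INTER_CUBIC)[:,:,::-1])
# dark V-block centroid / axis
m=(cv2.cvtColor(v,cv2.COLOR_RGB2GRAY)<85).astype(np.uint8)
n,l,st,ce=cv2.connectedComponentsWithStats(m); i=1+st[1:,4].argmax()
ys,xs=np.nonzero(l==i); (cx,cy),wh,ang=cv2.minAreaRect(np.c_[xs,ys].astype(np.float32)); print(st[i],ce[i]+[262,175],(cx+262,cy+175),wh,ang)
print(px2w(p,[ce[i]+[262,175],[cx+262,cy+175]],.025))
s=manip.get_state();print(s["time"],s["tool_pos"],s["contact_force"])
E
```

```text
8.925 [0.4385 0.2933 0.0367] [-0.5379  0.1737 -0.754 ]
10.925 [ 0.0464  0.4527 -0.6984]
[   8   10   54   55 1134] [296.9136 212.0529] (296.6336135864258, 211.3489646911621) (34.885955810546875, 46.29374694824219) 41.4964714050293
[[0.5627 0.0304 0.025 ]
 [0.5642 0.0312 0.025 ]]
13.0333 [ 0.4375 -0.2633  0.15  ] [-0.7289 -0.9708  0.7022]
```

View pics/drop.png

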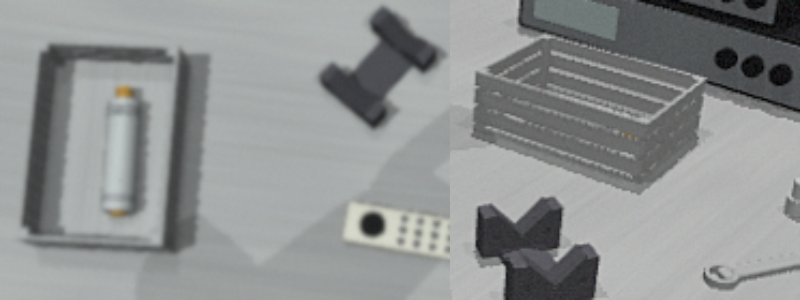

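View pics/v.png

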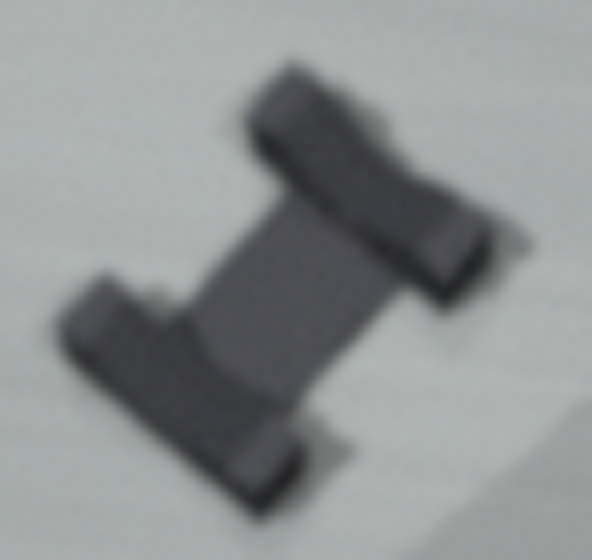

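The reject lies in the basket and the V-block is clear, with its horn tops at crop (290,95), (463,245), (103,310) and (265,465). Now I'll grasp the spare.

```bash
python3 - <<'E'
from h import *
np.set_printoptions(precision=4,suppress=True)
c=[.4375,-.2635]
manip.movel([*c,.0115],feed=.12)
s=manip.get_state();print(s["time"],s["tool_pos"],s["contact_force"])
gripper_close()
s=manip.get_state();print(s["time"],s["tool_pos"],s["width"],s["contact_force"],s["torque"])
manip.movel([*c,.15],feed=.12)
manip.move_pose([.566,.031,.15],down(np.radians(146.3)))
s=manip.get_state();print(s["time"],s["tool_pos"],s["width"],s["contact_force"],s["torque"])
p=vision.read_camera("top");q=vision.read_camera("scene")
print(brass(p),brass(q))
cc=lambda x,y:[x/8+262-.4,y/8+175-.4]
h=px2w(p,[cc(290,95),cc(463,245),cc(103,310),cc(265,465)],.0455)
yw=lambda v:np.degrees(np.arctan2(v[1],v[0]))
print(h,h.mean(0),yw(h[0]-h[2]),yw(h[1]-h[3]))
a=cv2.resize(p["pixels"][150:270,230:350],(400,400)); b=cv2.resize(q["pixels"][150:310,310:470],(400,400))
cv2.imwrite("pics/held.png",np.hstack([a,b])[:,:,::-1])
E
```

```text
14.3417 [ 0.438  -0.2638  0.0121] [-0.3914  0.8161  0.1371]
15.2333 [ 0.4375 -0.2635  0.0115] 0.3859870471972486 [0.1549 0.3863 0.6601] [ 0.0633 -0.0531  0.0026]
17.7667 [0.5658 0.0301 0.1498] 0.3874386673208877 [-0.3657 -0.3688 -1.325 ] [-0.0198 -0.0153 -0.0376]
[([177.7, 222.5], 23), ([396.6, 224.0], 31), ([513.8, 264.7], 15), ([459.0, 285.6], 42), ([442.9, 342.3], 28)] [([398.8, 143.5], 187), ([417.7, 152.0], 22), ([380.0, 154.7], 23), ([409.7, 204.2], 127), ([147.4, 285.2], 109), ([301.8, 317.3], 125), ([177.7, 324.0], 32), ([123.6, 391.4], 189)]
[[ 0.6175  0.0343  0.0455]
 [ 0.5791 -0.0199  0.0455]
 [ 0.5485  0.079   0.0455]
 [ 0.5092  0.028   0.0455]] [0.5636 0.0304 0.0455] -32.94751843566214 -34.369430568715615
```

View pics/held.png

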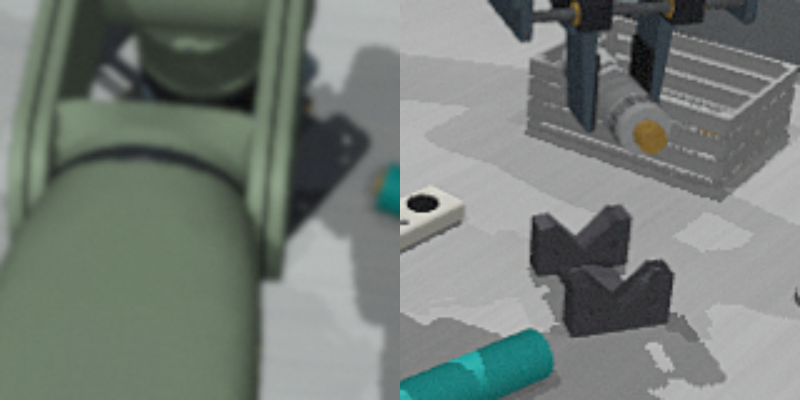

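The spare is held level above the empty block. I'll lower it with force feedback.

```bash
python3 - <<'E'
from h import *
np.set_printoptions(precision=4,suppress=True)
c=[.5665,.032]
manip.movel([*c,.15],feed=.1); manip.movel([*c,.036],feed=.1)
def F():
    f=[]
    for _ in range(4): manip.dwell(.05); f.append(manip.get_state()["contact_force"])
    return np.mean(f,0)
f0=F(); print("free",f0); z=.036
while z>.015:
    z-=.001; manip.movel([*c,z],feed=.03); d=F()-f0
    print(round(z,4),manip.get_state()["tool_pos"],d)
    if d[2]>8.5 or np.hypot(d[0],d[1])>15: break
s=manip.get_state();print(s["time"],s["width"],s["torque"],s["q"])
E
```

```text
free [ 0.0794 -0.2243 -1.5464]
0.035 [0.5665 0.032  0.035 ] [0.0045 0.1023 0.1436]
0.034 [0.5665 0.032  0.034 ] [-0.3673  0.9177  0.6121]
0.033 [0.5665 0.032  0.033 ] [-0.0465  0.539  -0.5319]
0.032 [0.5665 0.032  0.032 ] [-0.2191 -0.0125 -0.4497]
0.031 [0.5665 0.032  0.031 ] [ 0.1734  0.8677 -0.2186]
0.03 [0.5665 0.032  0.03  ] [ 0.0133  0.4205 -0.1214]
0.029 [0.5665 0.032  0.029 ] [-0.2583 -0.03   -0.2326]
0.028 [0.5665 0.032  0.028 ] [-0.0526  0.123   0.1789]
0.027 [0.5666 0.0319 0.0271] [ 0.2319 -0.3301  1.7762]
0.026 [0.5667 0.0319 0.027 ] [-1.8891 -0.6107  7.5703]
0.025 [0.5667 0.0319 0.0269] [-3.6093 -0.4431 13.5647]
24.5583 0.3862350523815927 [-0.2545  0.6394 -0.1197] [ 0.0359  0.4872  1.8266 -0.0001  0.8267 -0.9462]
```

```bash
python3 - <<'E'
from h import *
np.set_printoptions(precision=4,suppress=True)
manip.movel([.5665,.032,.0256],feed=.03)
for _ in range(4):
    manip.dwell(.1); s=manip.get_state(); print(s["tool_pos"],s["contact_force"]-[.08,-.22,-1.55])
p=vision.read_camera("top");q=vision.read_camera("scene")
b=brass(q);print(b)
e=[x for x,_ in b if 380<x[0]<430 and 240<x[1]<290]
if e: print(px2w(q,e,.0455))
cv2.imwrite("pics/fin.png",np.hstack([cv2.resize(p["pixels"][150:310,110:350],(450,300)),cv2.resize(q["pixels"][195:295,340:440],(300,300))])[:,:,::-1])
print(s["time"])
E
```

```text
[0.5666 0.0319 0.0269] [-2.6209 -1.5655  9.3968]
[0.5667 0.0319 0.0269] [-2.835  -0.359  10.0665]
[0.5667 0.0319 0.027 ] [-2.1431  0.1084 10.6624]
[0.5667 0.0319 0.0269] [-3.0223 -1.201   9.8086]
[([410.6, 197.8], 9), ([394.3, 211.5], 149), ([411.1, 218.3], 16), ([376.8, 222.8], 18), ([403.7, 266.8], 114), ([147.5, 285.2], 110), ([301.8, 317.3], 124), ([177.7, 324.0], 32), ([123.6, 391.4], 188)]
[[ 0.623  -0.0061  0.0455]]
25.2083
```

View pics/fin.png

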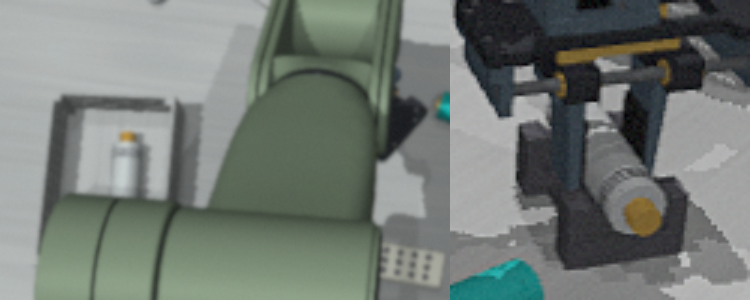

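The spare is seated: its brass end is at (403.7,266.8), matching the seated reject's at (403.7,267.1). The push is about 10 N and the reject is still in the basket, so I'm handing in.

```bash
python3 -c "
from rig import manip
print(manip.close_job())"
```

```text
the job is handed in; nothing more can be done
None
```

I handed the job in at about 25 s of the 61 s allowed, with the rejected barrel in the basket and the good barrel seated in the V-block, still gripped and pressed down with about 10 N; the judge's verdict was not reported back.

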